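# Free a stuck die from its holder

## Robot

A 6-joint arm with a two-finger parallel gripper is mounted at the origin on the work surface; the furniture and walls round the work are solid. World frame = base frame: x ahead of the robot, y to its left, z up, the work surface at z = 0. Lengths are in m, angles in rad, forces in N, time in s.
With the tool pointing down it reaches from about 0.35 to 0.775 m from the base axis. Payload 7.3 kg.
Tool frame: the origin (TCP) lies on the centre line of the jaws, within the pads' length; the fingertips stand 17 mm ahead of it and the grasp point (between the pads) lies 2 mm behind it (robot.tcp_to_tips is the distance from the TCP to the fingertips, in m); z points along the fingers, y is the line along which they close (so a half turn about z gives the same grasp; the last joint's range is limited). The gripper opens to 92 mm and grips with 3 to 60 N. Pads are 19 mm wide; open, the fingers measure 130 mm over their backs; the gripper's body (75 mm by 190 mm) begins 47 mm behind the grasp point.
Start: joints at [-1.48, 0.342, 1.524, -0, 1.275, -0.146], TCP at [0.123, -0.51, 0.244] pointing down, gripper open.
Joint ranges: [-2.53, 2.53], [-0.77, 2.02], [0.04, 2.7], [-1, 4.14], [0.28, 2.66], [-3.11, 3.11]. Speed limits (rad/s): [2.57, 2.57, 3.14, 3.14, 3.14, 3.14].

## Interface

Orientations are given as [roll, pitch, yaw] about the fixed x, y, z axes, in that order (R = Rz(yaw) Ry(pitch) Rx(roll)).
In Python, from cell import robot gives the robot as it stands. The module is installed in compiled form; this text tells all that it offers.
- The arm moves only by the tool carry_out, never from a script. Its argument "commands" is a list of rows, each a list of 3 entries, a list of its own where there are three numbers: the shift along the tool's x, y, z in m, then the turn about the tool's z in rad, then the opening, from 0 (shut) to 1 (fully open). In form: [[[dx, dy, dz], yaw, claw], ...]. A call has 1 to 20 rows; each row shifts and turns the commanded pose from where the row before left it, along the tool's axes as they then stand; what a row does not reach is not made up. A row lasts 1/8 s, in which the tool goes at most 62.5 mm and 10.7 degrees, less where a joint would pass 70% of its speed; a pose out of reach is approached as far as the arm can. A call is refused whole if a number of a shift passes 0.0625 or a number of a turn 0.188, either way. A call with a gripper value outside its range is refused whole. The fingers move at their own pace and stop on an object; "newtons" is the grip in N (left out, the last holds). Time passes only in rows, so rows that do not move let the fingers close. It gives the time, the measured TCP pose, the force, the opening and the grip force at its end, in the units of the state.
- robot.observe(): the state, without advancing time (a new reading comes with each control period).
- robot.read_camera(name): name is "side" or "top"; returns a dict with "pixels" (400x640x3 uint8, red, green, blue), "fx", "fy", "cx", "cy" (pixels), "view" (4x4, takes a point from world to camera coordinates). Camera axes: x right, y up, looking along -z (the intrinsics and any distortion apply to the point x, -y, -z); pixel columns grow to the right and rows downward; lengths in m; the calibration is good to about 2 mm. A picture is of the moment at which its call begins. There is no depth.
- robot.hand_in(): hands the job in; it is judged then, once.
Trained networks look in a picture, given as the dict that the camera call returned (one of the last four; its "shot" number tells which), for a name from the list of things; names that differ only in an ending like _2 or _b are one class to them, and where a whole thing is asked for, a point or a joint stands for the part that bears it (a point fixed in the world has none). Each returns a list of dicts, best first, with "p" (0 to 1); they miss things now and then, are a little off and sometimes report something else, mostly with a low value. They report only what shows in the picture. A call takes as long as a camera call.
- robot.find_in(picture, name): "at" ([column, row] in pixels, amid what is visible of it).
- robot.tip_of(picture, name): "at" ([column, row] in pixels: a listed point, or the origin of a listed thing).
The state is a dict: "time": time; "qpos": joint angles; "qvel": joint speeds; "joint_efforts": joint torques, N m; "tool_pos": TCP position; "tool_rot": TCP orientation; "contact_force": force on the tool from outside, world axes, zero at the start; "torque": the same for the moment, N m; "opening": finger opening in m; "grip_force": force on a finger pad.
Only numpy, scipy, OpenCV 4.12 (cv2) and the standard library are available. Lean on these libraries where they do the work, as an engineer would, in place of code of your own. Each camera call takes 0.05 s, during which the arm holds its last target. There are 200 camera calls.

## Task

The steel die is stuck under the keepers of the die holder. Keep your fingers off it while it is stuck: pick up the wooden block and use it to knock the die sideways out of the nest into the holder's open bay, then stand the block upright on the table again. Lift the die out of the holder and lay it flat in the black tray without dropping it; leave the other things on the bench where they are.

Things in the scene. Friction and masses are not known exactly. Their poses are not given: they have to be found in the camera images.
- holder: Fixed grey die holder, a bed 130 (x) by 92 (y) by 10 mm high; origin at the centre of its underside. The nest with the stuck die is at the -x end; the rest of the bed, from x = -4 mm to a stop 5 mm high at x = 58 mm, is the open bay. Behind the nest only bed lies, so the die can be pushed along +x.
- nest (a point): Middle of the nest, on the bed (10 mm over the table), at holder x = -20, y = 0 mm; axes as the holder's. Over each end of the die a steel keeper: x -22 to +16, |y| 23 to 44.5 mm from here, top 36 mm over the table, pin caps to 42 mm. Under them side posts from |y| 31.5 mm and back stops at x -22 to -15, |y| over 22 mm. The 45 mm gap between them bares the die's long back face.
- bay (a point): Point in the middle of the open bay, 19 mm over the table, at holder x = +20, y = 0 mm (a good place for the centre of the freed die); axes as the holder's.
- die_centre (a point): Centre of the loose steel die: 28 (x) by 60 (y) by 18 (z) mm, two bores, 0.2 kg. Stuck, it lies on the bed (10 mm up), its centre over the nest point and square to it, 7 mm of each end under the keepers. A sprung pin in each keeper presses on it: sliding takes roughly 7 to 16 N for the first 20 mm. Clear of the keepers when its centre is past holder x = +10 mm.
- block_centre (a point): Centre of the loose wooden block, 30 (x) by 34 (y) by 80 (z) mm, about 80 g, standing upright on the table: centre 40 mm up, axes along its sides.
- tray_floor (a point): Centre of the floor of the fixed black open tray: outside 90 (x) by 94 (y) by 12 mm high, walls and floor 5 mm thick; the point is on the floor's upper face, 5 mm over the table.
- cutters: Bystander: side cutters with red handles, 151 by 47 by 12 mm, lying; origin at the centre of the underside.
- capacitor: Bystander: dark blue capacitor, 25 mm across, 46 mm high, standing; origin at the centre of the underside.
- gauge: Bystander: stepped aluminium gauge, 26 by 68 by 24 mm; origin at the centre of the underside.
- spare_knob: Bystander: black star knob standing on its head, 36 by 35 by 38 mm; origin at the centre of the underside.

How it is judged:
By the outcome, as a careful person would: the job done as asked, in the order asked, and still so for the second after the job is handed in, with the robot touching nothing.
It also fails if it takes over 61 s, if anything falls off the work surface, if the arm or the gripper's body presses on something with over 40 N, if the wrist force passes 120 N, or if a joint passes its speed limit or range.

## Working session

There is one attempt and no reset: what is moved stays moved. The work goes in short steps, Python scripts to look and compute and a tool call to move; the robot and the scene stay as the last step left them, time stands still between calls to the robot, and variables do not carry over. Pictures are saved under pics/ and viewed, at most 10 in all, crops included, and the job is handed in when it is done.

Besides the shell and the picture viewer there is one more tool, called after ">>>" in YAML: its name, and indented under it one key for each argument. carry_out: Moves the arm, as the interface text tells. Its arguments: {"type":"object","properties":{"commands":{"type":"array"},"newtons":{"type":"number"}},"required":["commands"]}

```bash
mkdir -p pics; cat > h.py <<'E'
import numpy as np, cv2
from cell import robot
names=['holder','nest','bay','die_centre','block_centre','tray_floor','cutters','capacitor','gauge','spare_knob']
def proj(pic,P):
    P=np.atleast_2d(P); V=np.array(pic['view']); c=(V[:3,:3]@P.T).T+V[:3,3]
    x,y,z=c[:,0],-c[:,1],-c[:,2]
    return np.c_[pic['fx']*x/z+pic['cx'],pic['fy']*y/z+pic['cy']]
def ray(pic,uv):
    V=np.array(pic['view']);R=V[:3,:3];o=-R.T@V[:3,3]
    d=R.T@np.array([(uv[0]-pic['cx'])/pic['fx'],-(uv[1]-pic['cy'])/pic['fy'],-1]);return o,d/np.linalg.norm(d)
def atz(pic,uv,z):
    o,d=ray(pic,uv);return o+d*(z-o[2])/d[2]
def tri(rays):
    A=np.zeros((3,3));b=np.zeros(3)
    for o,d in rays:
        M=np.eye(3)-np.outer(d,d);A+=M;b+=M@o
    p=np.linalg.solve(A,b);return p,[np.linalg.norm((np.eye(3)-np.outer(d,d))@(p-o)) for o,d in rays]
def save(pic,n):cv2.imwrite(f'pics/{n}.png',cv2.cvtColor(np.array(pic['pixels']),cv2.COLOR_RGB2BGR))
E
python3 - <<'E'
from h import *
np.set_printoptions(precision=4,suppress=True)
T=robot.read_camera('top');S=robot.read_camera('side');save(T,'t0');save(S,'s0')
print([k for k in T],T['fx'],T['cx'],T.get('distortion'));
for p in (T,S): print(-np.array(p['view'])[:3,:3].T@np.array(p['view'])[:3,3])
for n in names:
    a=robot.tip_of(T,n)[:2];b=robot.tip_of(S,n)[:2]
    print(n,[(np.round(q['at'],1),round(q['p'],2)) for q in a],[(np.round(q['at'],1),round(q['p'],2)) for q in b])
    if a and b: print('   ',*tri([ray(T,a[0]['at']),ray(S,b[0]['at'])]))
s=robot.observe();print(s['time'],s['tool_pos'],s['tool_rot'],s['opening'],s['contact_force'])
E
```

```text
['pixels', 'fx', 'fy', 'cx', 'cy', 'view', 'shot'] 390.68845506447275 317.57846184194136 None
[ 0.2993 -0.2222  0.8741]
[ 0.2979 -1.0852  0.4285]
holder [(array([313.7, 223.6]), 0.95)] [(array([292.5, 222.2]), 0.57), (array([361.9, 207.7]), 0.39)]
    [ 0.465  -0.2285 -0.0004] [np.float64(0.0049187133883840375), np.float64(0.004918713388384112)]
nest [] [(array([280.8, 216. ]), 0.88)]
bay [(array([315. , 214.9]), 0.74)] [(array([309.9, 215.3]), 0.62), (array([353.1, 232.3]), 0.48)]
    [ 0.4909 -0.2347  0.0136] [np.float64(0.004139101299967203), np.float64(0.004139101299967162)]
die_centre [(array([313.3, 231.6]), 0.68)] [(array([286.2, 215.2]), 0.45)]
    [ 0.4484 -0.2257  0.0147] [np.float64(0.0007586758780550783), np.float64(0.0007586758780550549)]
block_centre [(array([369.5, 181.4]), 0.96)] [(array([355.8, 230.5]), 0.86)]
    [ 0.5462 -0.3646  0.0386] [np.float64(0.003860825151044176), np.float64(0.003860825151044093)]
tray_floor [(array([230.7, 248.7]), 0.63)] [(array([267.9, 190. ]), 0.72)]
    [ 0.4367 -0.0361 -0.0056] [np.float64(0.00010349339745402093), np.float64(0.00010349339745389816)]
cutters [(array([293.3, 290.2]), 0.57)] [(array([221.8, 216.3]), 0.61)]
    [ 0.3246 -0.1668 -0.0036] [np.float64(0.0039146530292866934), np.float64(0.003914653029286627)]
capacitor [(array([289.5, 164.8]), 0.6)] [(array([359.7, 205.6]), 0.47)]
    [ 0.6163 -0.1894  0.0052] [np.float64(0.0007295131240931808), np.float64(0.0007295131240931269)]
gauge [(array([388.7, 144.3]), 0.77)] [(array([418.6, 262.4]), 0.94)]
    [ 0.6429 -0.4312 -0.0002] [np.float64(0.003106183811661592), np.float64(0.003106183811661723)]
spare_knob [(array([362.1, 144.7]), 0.57)] [(array([400.9, 246.2]), 0.47)]
    [ 0.6434 -0.3662 -0.001 ] [np.float64(0.003227538581364146), np.float64(0.003227538581364328)]
1.1 [ 0.1232 -0.5104  0.2438] [3.1415 0.     0.2368] 0.09190503395528946 [-0.4385 -0.2043 -0.572 ]
```

View pics/t0.png

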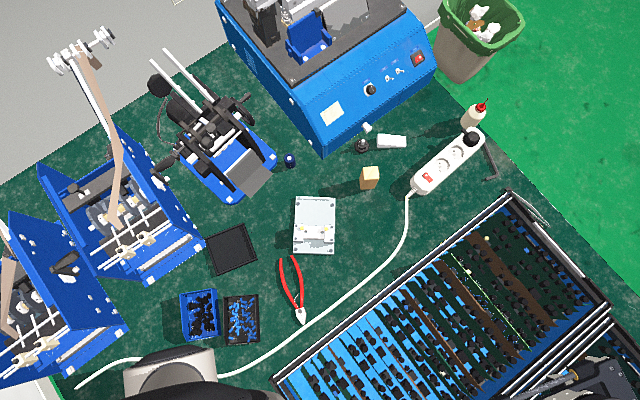

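View pics/s0.png

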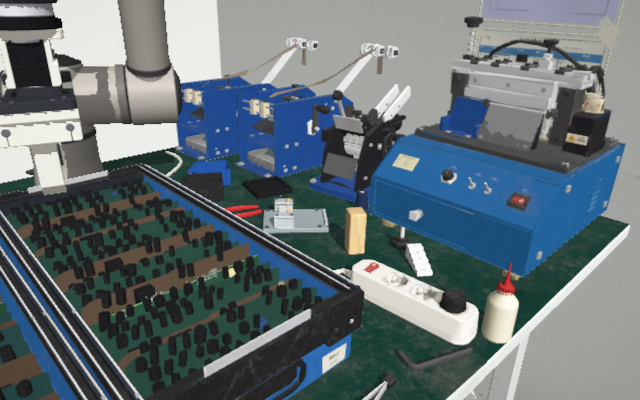

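```bash
python3 - <<'E'
import cv2
t=cv2.imread('pics/t0.png');cv2.imwrite('pics/t0c.png',cv2.resize(t[135:285,200:400],None,fx=4,fy=4,interpolation=cv2.INTER_CUBIC))
s=cv2.imread('pics/s0.png');cv2.imwrite('pics/s0c.png',cv2.resize(s[165:285,235:435],None,fx=4,fy=4,interpolation=cv2.INTER_CUBIC))
E
```

```text
(no output)
```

View pics/t0c.png

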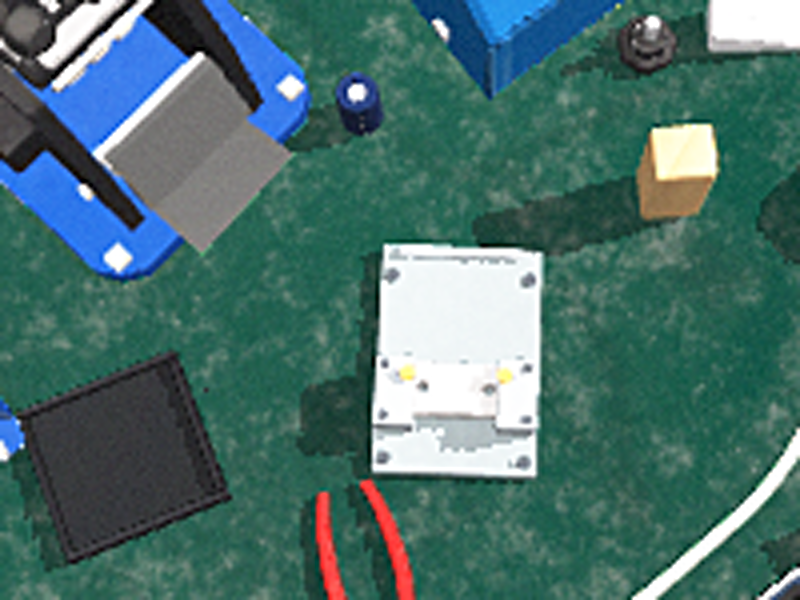

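View pics/s0c.png

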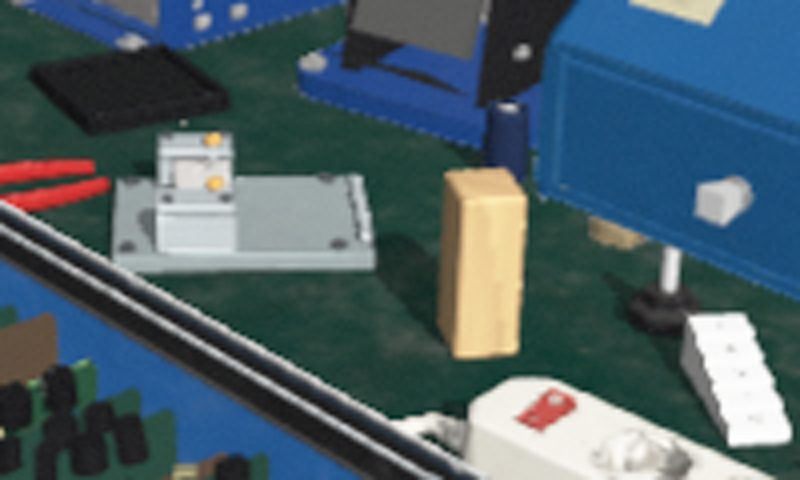

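```bash
cat > fit.py <<'E'
from h import *
from scipy.optimize import least_squares
def fit(T,S,obs,x0):
    # obs: list (cam, crop uv or px, local xyz, z fixed)
    def res(p):
        c,s=np.cos(p[2]),np.sin(p[2]);r=[]
        for cam,uv,l in obs:
            P=[p[0]+c*l[0]-s*l[1],p[1]+s*l[0]+c*l[1],l[2]]
            r+=list(proj(cam,P)[0]-uv)
        return np.array(r)
    q=least_squares(res,x0,loss='soft_l1');return q.x,res(q.x).reshape(-1,2)
E
python3 - <<'E'
from fit import *
np.set_printoptions(precision=4,suppress=True)
T=robot.read_camera('top');S=robot.read_camera('side')
t=lambda u,v:np.array([(u+.5)/4-.5+200,(v+.5)/4-.5+135])
s=lambda u,v:np.array([(u+.5)/4-.5+235,(v+.5)/4-.5+165])
H=[(T,t(372,472),(-.065,.046,.005)),(T,t(536,476),(-.065,-.046,.005)),(T,t(384,245),(.065,.046,.015)),(T,t(542,252),(.065,-.046,.015)),
 (S,s(112,263),(-.065,-.046,.003)),(S,s(375,269),(.065,-.046,.0)),(S,s(118,178),(-.065,.046,.01)),(S,s(363,175),(.065,.046,.015))]
for nm,f in (('both',H),('top',H[:4]),('side',H[4:])):
    x,r=fit(T,S,f,[.465,-.228,0]);print('holder',nm,x,np.abs(r).max())
B=[(T,t(655,127),(.015,.017,.08)),(T,t(712,124),(.015,-.017,.08)),(T,t(717,180),(-.015,-.017,.08)),(T,t(650,180),(-.015,.017,.08)),(T,t(642,217),(-.015,.017,0)),(T,t(698,214),(-.015,-.017,0)),
 (S,s(447,172),(-.015,.017,.08)),(S,s(505,168),(.015,.017,.08)),(S,s(526,193),(.015,-.017,.08)),(S,s(455,197),(-.015,-.017,.08)),(S,s(455,357),(-.015,-.017,0)),(S,s(520,353),(.015,-.017,0))]
sw=lambda F:[(c,u,(l[0]*17/15,l[1]*15/17,l[2])) for c,u,l in F]
for nm,f in (('both',B),('top',B[:6]),('side',B[6:]),('swap',sw(B))):
    x,r=fit(T,S,f,[.546,-.365,0]);print('block',nm,x,np.abs(r).max(),(r**2).sum())
R=[(T,t(20,415),(.045,.047,.012)),(T,t(175,353),(.045,-.047,.012)),(T,t(230,495),(-.045,-.047,.012)),(T,t(72,560),(-.045,.047,.012)),
 (S,s(30,72),(-.045,.047,.012)),(S,s(165,46),(.045,.047,.012)),(S,s(230,100),(.045,-.047,.012)),(S,s(93,132),(-.045,-.047,.0))]
for nm,f in (('both',R),('top',R[:4]),('side',R[4:]),('swap',[(c,u,(l[0]*47/45,l[1]*45/47,l[2])) for c,u,l in R])):
    x,r=fit(T,S,f,[.437,-.036,.3]);print('tray',nm,x,np.abs(r).max(),(r**2).sum())
E
```

```text
holder both [ 0.4655 -0.2301 -0.1681] 2.7751958228548403
holder top [ 0.4656 -0.2298 -0.1601] 0.9031908099916279
holder side [ 0.4652 -0.2314 -0.1805] 2.3617602528103987
block both [ 0.5492 -0.3623 -0.0911] 1.7079752529018606 16.662677042921615
block top [ 0.5497 -0.3624 -0.102 ] 1.231852540348001 5.724494295833392
block side [ 0.5485 -0.3626 -0.0616] 1.4854486720024624 9.44886949120761
block swap [ 0.5494 -0.363  -0.0949] 2.9482717179006954 34.05020942253147
tray both [ 0.4346 -0.0403  0.2788] 2.360290885112164 18.335593482341874
tray top [ 0.435  -0.0399  0.2788] 1.1395180133383178 3.642366134404525
tray side [ 0.4331 -0.0498  0.2796] 2.9705470168815395 11.21556458166644
tray swap [ 0.4346 -0.0403  0.2874] 2.8772793731720014 31.10575671377157
```

>>> carry_out:
  commands:
    - [[0.045, -0.0044, 0], 0, 1]
    - [[0.045, -0.0044, 0], 0, 1]
    - [[0.045, -0.0044, 0], 0, 1]
    - [[0.045, -0.0044, 0], 0, 1]
    - [[0.045, -0.0044, 0], 0, 1]
    - [[0.045, -0.0044, 0], 0, 1]
    - [[0.045, -0.0044, 0], 0, 1]
    - [[0.045, -0.0044, 0], 0, 1]
    - [[0.045, -0.0044, 0], 0, 1]
    - [[0.0436, -0.0044, 0], 0, 1]
    - [[0, 0, 0.01], -0.178, 1]
    - [[0, 0, 0.01], -0.178, 1]
    - [[0, 0, 0.01], -0.178, 1]
    - [[0, 0, 0.01], -0.178, 1]
    - [[0, 0, 0.01], -0.178, 1]
    - [[0, 0, 0.01], -0.178, 1]
    - [[0, 0, 0.01], -0.175, 1]
    - [[0, 0, 0], 0, 1]
  newtons: 60

```text
time: 3.45
tool_pos: [0.5486, -0.3621, 0.1728]
tool_rot: [-3.14, -0.001, 1.478]
contact_force: [0.0, -0.1, -0.8]
opening: 0.0917
grip_force: 0.0
```

>>> carry_out:
  commands:
    - [[0, 0, 0.026], 0, 1]
    - [[0, 0, 0.026], 0, 1]
    - [[0, 0, 0.026], 0, 1]
    - [[0, 0, 0.026], 0, 1]
    - [[0, 0, 0.0255], 0, 1]
    - [[0, 0, 0], 0, 0.6]
    - [[0, 0, 0], 0, 0.4]
    - [[0, 0, 0], 0, 0.2]
    - [[0, 0, 0], 0, 0.2]
    - [[0, 0, 0], 0, 0.2]
    - [[0, 0, 0], 0, 0.2]

```text
time: 4.82
tool_pos: [0.549, -0.3624, 0.0444]
tool_rot: [3.141, 0.0, 1.48]
contact_force: [-0.3, 0.1, 0.7]
opening: 0.0364
grip_force: 0.0
```

```bash
python3 - <<'E'
from h import *
np.set_printoptions(precision=4,suppress=True)
s=robot.observe();print(s['tool_pos'],s['tool_rot'],s['opening'],s['grip_force'],s['contact_force'])
S=robot.read_camera('side');T=robot.read_camera('top')
a=cv2.resize(np.array(T['pixels'])[125:275,300:400],None,fx=4,fy=4,interpolation=cv2.INTER_CUBIC)
b=cv2.resize(np.array(S['pixels'])[140:290,295:395],None,fx=4,fy=4,interpolation=cv2.INTER_CUBIC)
cv2.imwrite('pics/g.png',np.hstack([a,b])[:,:,::-1])
E
```

```text
[ 0.549  -0.3624  0.0444] [3.1414 0.0002 1.4797] 0.036440780181745534 0.0 [-0.3195  0.072   0.7131]
```

View pics/g.png

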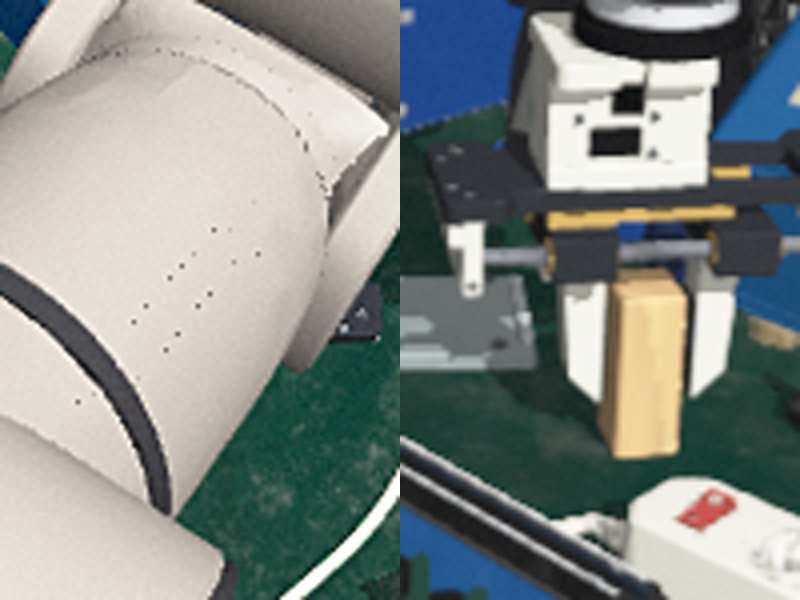

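>>> carry_out:
  commands:
    - [[0, 0, 0], 0, 0.2]
    - [[0, 0, 0], 0, 0.1]
    - [[0, 0, 0], 0, 0]
    - [[0, 0, 0], 0, 0]

```text
time: 5.42
tool_pos: [0.5489, -0.3624, 0.0443]
tool_rot: [3.142, 0.0, 1.48]
contact_force: [-0.4, 0.9, 1.3]
opening: 0.0302
grip_force: 59.2
```

>>> carry_out:
  commands:
    - [[0, 0, -0.015], 0, 0]
    - [[0, 0, -0.03], 0, 0]
    - [[0, 0, -0.03], 0.072, 0]
    - [[0.0195, -0.0265, 0], 0, 0]
    - [[0.0195, -0.0265, 0], 0, 0]
    - [[0.0195, -0.0265, 0], 0, 0]
    - [[0.0195, -0.0265, 0], 0, 0]
    - [[0.0195, -0.0265, 0], 0, 0]
    - [[0.0195, -0.0265, 0], 0, 0]
    - [[0, 0, 0], 0, 0]
    - [[0, 0, 0], 0, 0]

```text
time: 6.8
tool_pos: [0.412, -0.2219, 0.1201]
tool_rot: [3.139, 0.001, 1.408]
contact_force: [0.7, -0.7, -1.2]
opening: 0.03
grip_force: 59.2
```

```bash
python3 - <<'E'
from h import *
np.set_printoptions(precision=4,suppress=True)
s=robot.observe();print(s['tool_pos'],s['tool_rot'],s['opening'],s['grip_force'],s['contact_force'])
S=robot.read_camera('side');T=robot.read_camera('top')
for n in ('block_centre','die_centre'):
  for p in (S,T):print(n,[(q['at'],q['p']) for q in robot.tip_of(p,n)[:2]])
a=cv2.resize(np.array(T['pixels'])[180:280,270:370],None,fx=4,fy=4,interpolation=cv2.INTER_CUBIC)
b=cv2.resize(np.array(S['pixels'])[145:245,235:335],None,fx=4,fy=4,interpolation=cv2.INTER_CUBIC)
cv2.imwrite('pics/g2.png',np.hstack([a,b])[:,:,::-1])
E
```

```text
[ 0.412  -0.2219  0.1201] [3.1393 0.0014 1.4078] 0.030017940955432712 59.17463779449463 [ 0.7232 -0.667  -1.185 ]
block_centre [([268.4, 170.1], 0.81)]
block_centre []
die_centre [([268.0, 187.0], 0.74), ([285.6, 214.4], 0.67)]
die_centre []
```

View pics/g2.png

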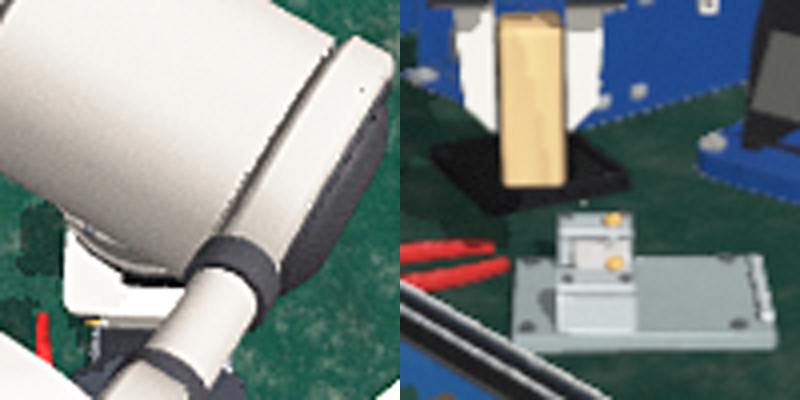

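>>> carry_out:
  commands:
    - [[0.0005, -0.003, 0.016], 0, 0]
    - [[0, 0, 0.016], 0, 0]
    - [[0, 0, 0.016], 0, 0]
    - [[0, 0, 0.0147], 0, 0]
    - [[0, 0, 0], 0, 0]
    - [[0, 0, 0], 0, 0]

```text
time: 7.85
tool_pos: [0.4085, -0.2204, 0.0569]
tool_rot: [3.141, 0.0, 1.408]
contact_force: [-0.4, -0.3, -0.9]
opening: 0.03
grip_force: 59.2
```

```bash
python3 - <<'E'
from h import *
s=robot.observe();print(s['tool_pos'],s['contact_force'],s['torque'])
S=robot.read_camera('side')
b=cv2.resize(np.array(S['pixels'])[165:245,235:335],None,fx=6,fy=6,interpolation=cv2.INTER_CUBIC)
cv2.imwrite('pics/g3.png',b[:,:,::-1])
E
```

```text
[ 0.40845742 -0.22039239  0.05685659] [-0.38089116 -0.34187629 -0.88684695] [-1.20993282e-05 -6.45104179e-02  4.58603651e-03]
```

View pics/g3.png

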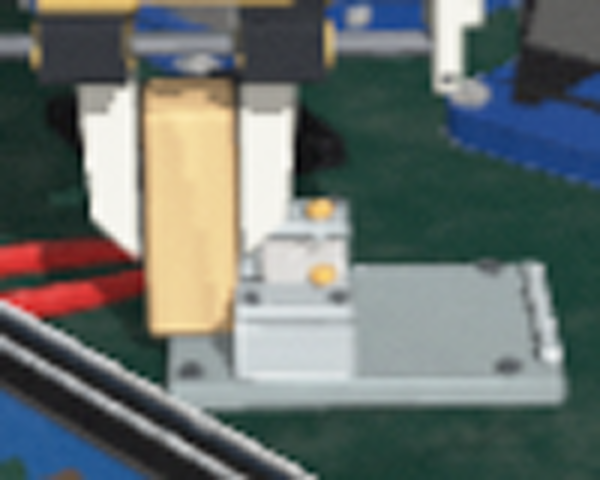

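>>> carry_out:
  commands:
    - [[0, 0.003, 0], 0, 0]
    - [[0, 0.003, 0], 0, 0]
    - [[0, 0.003, 0], 0, 0]
    - [[0, 0.003, 0], 0, 0]
    - [[0, 0, 0], 0, 0]

```text
time: 8.52
tool_pos: [0.4184, -0.2214, 0.0561]
tool_rot: [-3.137, -0.001, 1.408]
contact_force: [-5.5, -0.5, 0.4]
opening: 0.0301
grip_force: 59.2
```

>>> carry_out:
  commands:
    - [[0, 0.004, 0], 0, 0]
    - [[0, 0.004, 0], 0, 0]
    - [[0, 0.004, 0], 0, 0]
    - [[0, 0.004, 0], 0, 0]
    - [[0, 0.004, 0], 0, 0]
    - [[0, 0, 0], 0, 0]

```text
time: 9.28
tool_pos: [0.4399, -0.2253, 0.0564]
tool_rot: [3.142, 0.0, 1.408]
contact_force: [0.1, -0.3, -1.8]
opening: 0.0298
grip_force: 59.2
```

>>> carry_out:
  commands:
    - [[0, 0.004, 0], 0, 0]
    - [[0, 0.004, 0], 0, 0]
    - [[0, 0.004, 0], 0, 0]
    - [[0, 0.003, 0], 0, 0]
    - [[0, 0.002, 0], 0, 0]
    - [[0, 0, 0], 0, 0]

```text
time: 10.02
tool_pos: [0.4568, -0.2282, 0.0565]
tool_rot: [3.141, 0.0, 1.408]
contact_force: [0.1, 0.2, -1.5]
opening: 0.0299
grip_force: 59.2
```

```bash
python3 - <<'E'
from h import *
s=robot.observe();print(s['tool_pos'],s['contact_force'],s['torque'])
S=robot.read_camera('side')
b=cv2.resize(np.array(S['pixels'])[165:245,235:335],None,fx=6,fy=6,interpolation=cv2.INTER_CUBIC)
cv2.imwrite('pics/g4.png',b[:,:,::-1])
E
```

```text
[ 0.45683906 -0.22820128  0.05654428] [ 0.08181979  0.24731669 -1.50401368] [-0.03954972 -0.09976255 -0.02138473]
```

View pics/g4.png

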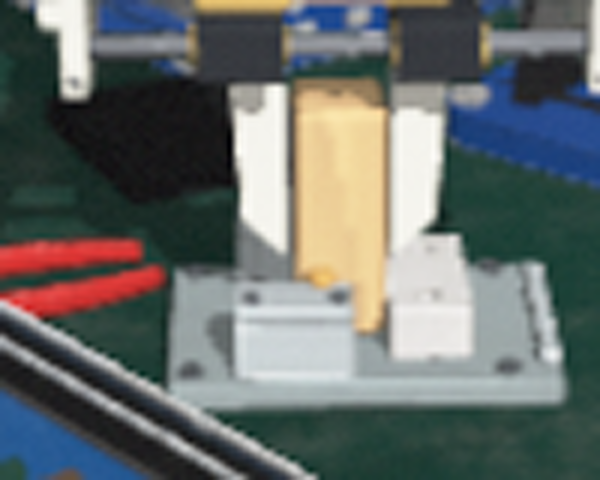

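>>> carry_out:
  commands:
    - [[0, -0.003, 0], 0, 0]
    - [[0, 0, -0.02], 0, 0]
    - [[0, 0, -0.025], 0, 0]
    - [[0, 0, -0.025], 0, 0]
    - [[-0.0196, 0.0193, 0], 0, 0]
    - [[-0.0196, 0.0193, 0], 0, 0]
    - [[-0.0196, 0.0193, 0], 0, 0]
    - [[-0.0196, 0.0193, 0], 0, 0]
    - [[-0.0196, 0.0193, 0], 0, 0]
    - [[-0.0196, 0.0193, 0], 0, 0]
    - [[0, 0, 0.02], -0.072, 0]
    - [[0, 0, 0.03], 0, 0]
    - [[0, 0, 0.02], 0, 0]
    - [[0, 0, 0.007], 0, 0]
    - [[0, 0, 0], 0, 0]

```text
time: 11.95
tool_pos: [0.5486, -0.3624, 0.0495]
tool_rot: [-3.141, -0.0, 1.48]
contact_force: [0.0, 0.4, -0.5]
opening: 0.0298
grip_force: 59.2
```

```bash
python3 - <<'E'
from h import *
s=robot.observe();print(s['tool_pos'],s['contact_force'],s['torque'])
S=robot.read_camera('side')
b=cv2.resize(np.array(S['pixels'])[145:275,235:395],None,fx=4,fy=4,interpolation=cv2.INTER_CUBIC)
cv2.imwrite('pics/g5.png',b[:,:,::-1])
print([(q['at'],q['p']) for q in robot.tip_of(S,'die_centre')[:2]])
E
```

```text
[ 0.54863738 -0.36242246  0.04947556] [ 0.02215859  0.37727796 -0.47518173] [-0.00201225 -0.11266721 -0.02292781]
[([307.3, 212.9], 0.68), ([305.3, 217.0], 0.52)]
```

View pics/g5.png

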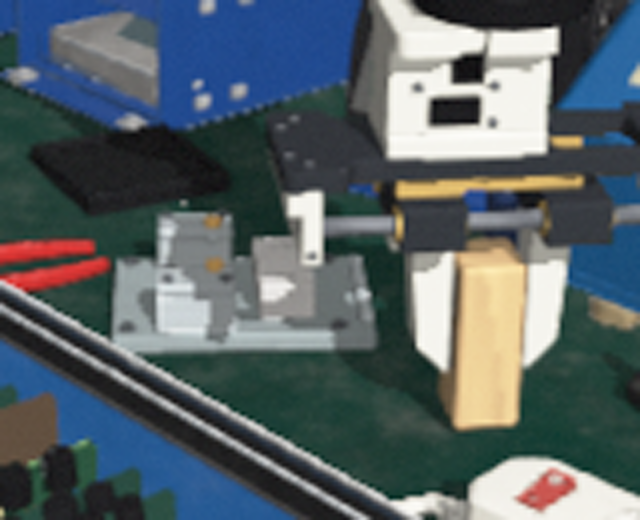

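>>> carry_out:
  commands:
    - [[0, 0, 0.002], 0, 0]
    - [[0, 0, 0.0015], 0, 0]
    - [[0, 0, 0.001], 0, 0]
    - [[0, 0, 0], 0, 0]

```text
time: 12.55
tool_pos: [0.5487, -0.3624, 0.0449]
tool_rot: [-3.141, 0.0, 1.48]
contact_force: [-0.4, 0.7, -1.9]
opening: 0.0301
grip_force: 59.2
```

>>> carry_out:
  commands:
    - [[0, 0, 0.0005], 0, 0]
    - [[0, 0, 0.0005], 0, 0]
    - [[0, 0, 0], 0, 0]

```text
time: 12.92
tool_pos: [0.5487, -0.3625, 0.0443]
tool_rot: [3.141, 0.0, 1.48]
contact_force: [0.1, 0.5, 2.2]
opening: 0.03
grip_force: 59.2
```

>>> carry_out:
  commands:
    - [[0, 0, 0], 0, 0.34]
    - [[0, 0, 0], 0, 0.4]
    - [[0, 0, 0], 0, 0.5]
    - [[0, 0, 0], 0, 0.7]
    - [[0, 0, 0], 0, 0.7]
    - [[0, 0, -0.025], 0, 0.7]
    - [[0, 0, -0.035], 0, 0.7]
    - [[0, 0, -0.035], 0, 0.7]
    - [[0, 0, -0.035], 0, 0.7]

```text
time: 14.05
tool_pos: [0.5486, -0.3623, 0.1752]
tool_rot: [-3.142, 0.0, 1.48]
contact_force: [-0.4, -0.4, 0.1]
opening: 0.064
grip_force: 0.0
```

```bash
python3 - <<'E'
from h import *
S=robot.read_camera('side');T=robot.read_camera('top')
for n in ('die_centre','bay','block_centre'):
  for p in (S,T):print(n,[(q['at'],q['p']) for q in robot.tip_of(p,n)[:2]])
print(proj(S,[[.4852,-.2333,.019]]),proj(T,[[.4852,-.2333,.019]]))
a=cv2.resize(np.array(T['pixels'])[170:270,270:400],None,fx=3,fy=3,interpolation=cv2.INTER_CUBIC)
b=cv2.resize(np.array(S['pixels'])[165:265,235:365],None,fx=3,fy=3,interpolation=cv2.INTER_CUBIC)
b6=cv2.resize(np.array(S['pixels'])[200:240,260:330],None,fx=11.142,fy=7.5,interpolation=cv2.INTER_CUBIC)[:, :780]
cv2.imwrite('pics/g6.png',np.vstack([np.hstack([a,b]),b6])[:,:,::-1])
E
```

```text
die_centre [([304.7, 213.5], 0.83), ([309.4, 211.7], 0.73)]
die_centre []
bay [([307.3, 215.5], 0.72)]
bay []
block_centre [([353.6, 228.5], 0.6), ([304.4, 212.4], 0.59)]
block_centre []
[[305.06413475 213.28674593]] [[314.67762488 215.07872156]]
```

View pics/g6.png

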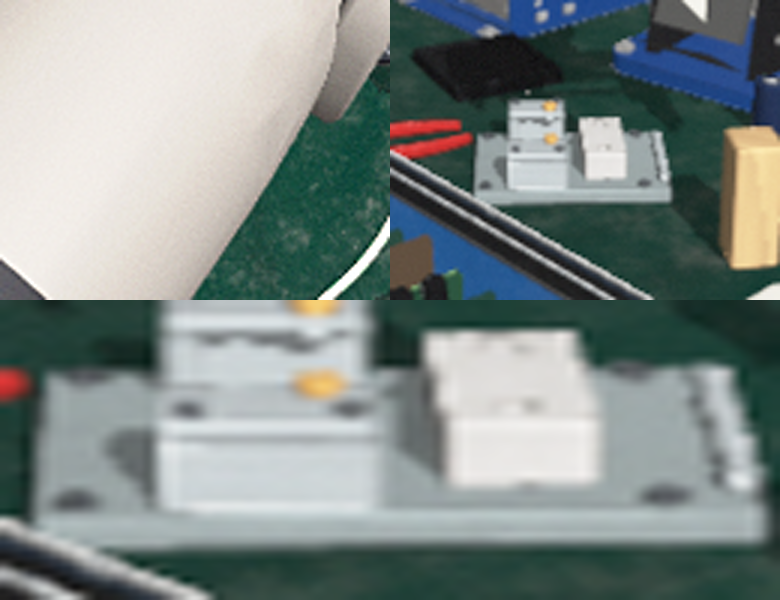

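```bash
python3 - <<'E'
from fit import *
np.set_printoptions(precision=4,suppress=True)
S=robot.read_camera('side')
s=lambda X,Y:np.array([260+(X+.5)/11.142-.5,200+(Y-300+.5)/7.5-.5])
D=[(S,s(423,335),(-.014,.03,.028)),(S,s(580,330),(.014,.03,.028)),(S,s(600,420),(.014,-.03,.028)),(S,s(440,428),(-.014,-.03,.028)),(S,s(450,487),(-.014,-.03,.01)),(S,s(597,483),(.014,-.03,.01))]
x,r=fit(S,S,D,[.485,-.233,-.16]);print(x,r)
H=[(S,s(32,545),(-.065,-.046,.0)),(S,s(765,540),(.065,-.046,.0)),(S,s(45,370),(-.065,.046,.01)),(S,s(725,368),(.065,.046,.015))]
x,r=fit(S,S,H,[.4655,-.23,-.16]);print(x,r)
B=robot.tip_of(S,'block_centre')
E
```

```text
[ 0.4854 -0.2357 -0.147 ] [[ 0.2378 -0.3878]
 [-0.4081  0.0272]
 [ 0.1505  0.4203]
 [ 0.2799 -0.3485]
 [-0.6526  0.0092]
 [ 0.2749  0.2264]]
[ 0.4644 -0.2308 -0.1693] [[-0.4704  0.6404]
 [ 0.251   0.4131]
 [-0.0238 -0.349 ]
 [ 0.237  -2.8435]]
```

>>> carry_out:
  commands:
    - [[0, 0, 0], 0.064, 0.44]
    - [[0.0292, -0.0207, 0], 0, 0.44]
    - [[0.0292, -0.0207, 0], 0, 0.44]
    - [[0.0292, -0.0207, 0], 0, 0.44]
    - [[0.0292, -0.0207, 0], 0, 0.44]
    - [[0, 0, 0.03], 0, 0.44]
    - [[0, 0, 0.035], 0, 0.44]
    - [[0, 0, 0.03], 0, 0.44]
    - [[0, 0, 0.014], 0, 0.44]
    - [[0, 0, 0], 0, 0.44]
    - [[0, 0, 0], 0, 0.44]
  newtons: 45

```text
time: 15.92
tool_pos: [0.4856, -0.2347, 0.066]
tool_rot: [3.14, 0.001, 1.416]
contact_force: [0.1, -0.6, 0.0]
opening: 0.0404
grip_force: 0.0
```

>>> carry_out:
  commands:
    - [[0, 0, 0.01], 0, 0.44]
    - [[0, 0, 0.01], 0, 0.44]
    - [[0, 0, 0.01], 0, 0.44]
    - [[0, 0, 0.006], 0, 0.44]
    - [[0, 0, 0], 0, 0.44]

```text
time: 16.55
tool_pos: [0.4846, -0.2341, 0.0284]
tool_rot: [-3.14, -0.0, 1.416]
contact_force: [0.3, 0.2, -0.5]
opening: 0.0407
grip_force: 0.0
```

>>> carry_out:
  commands:
    - [[0, 0, -0.0015], 0, 0.44]
    - [[0, 0, 0], 0, 0.36]
    - [[0, 0, 0], 0, 0.3]
    - [[0, 0, 0], 0, 0.2]
    - [[0, 0, 0], 0, 0.1]
    - [[0, 0, 0], 0, 0]
    - [[0, 0, 0], 0, 0]
    - [[0, 0, 0], 0, 0]

```text
time: 17.55
tool_pos: [0.4851, -0.2344, 0.0308]
tool_rot: [3.141, 0.0, 1.416]
contact_force: [-0.1, -0.2, 5.1]
opening: 0.0273
grip_force: 44.9
```

>>> carry_out:
  commands:
    - [[0, 0, -0.006], 0, 0]
    - [[0, 0, -0.014], 0, 0]
    - [[0, 0, -0.03], 0, 0]
    - [[0, 0, -0.03], 0, 0]
    - [[0, 0, 0], 0, 0]

```text
time: 18.18
tool_pos: [0.4862, -0.235, 0.113]
tool_rot: [3.137, 0.002, 1.416]
contact_force: [0.0, 0.2, -0.9]
opening: 0.0278
grip_force: 44.9
```

```bash
python3 - <<'E'
from h import *
s=robot.observe();print(s['tool_pos'],s['contact_force'],s['torque'],s['opening'],s['grip_force'])
S=robot.read_camera('side')
print([(q['at'],q['p']) for q in robot.tip_of(S,'die_centre')[:3]])
p=s['tool_pos'];print('die held expected',proj(S,[p[0],p[1],p[2]-.0118]),'tray',proj(S,[.435,-.04,.005]))
c=robot.tip_of(S,'tray_floor');print([(q['at'],q['p'],atz(S,q['at'],.005)) for q in c[:2]])
# bright steel pixels around the held die
q=proj(S,[p[0],p[1],p[2]-.0118])[0].astype(int)
g=cv2.cvtColor(np.array(S['pixels']),cv2.COLOR_RGB2GRAY)
for r in range(q[1]-14,q[1]+20,2):print(r,g[r,q[0]-20:q[0]+22:2])
E
```

```text
[ 0.48616373 -0.23503125  0.11303311] [ 0.02730945  0.18138141 -0.88098762] [-8.74776676e-02 -8.38738060e-02  2.85457789e-05] 0.027757075969928248 44.86315727233887
[([306.9, 176.7], 0.7)]
die held expected [[306.09699263 175.63453787]] tray [[267.3513484  186.52871948]]
[([268.0, 188.0], 0.57, array([ 0.43520242, -0.04953186,  0.005     ]))]
161 [ 69  68 219 244 243 243 209  64  69  71  70  70  70  70  47 232 244 244
 244 143  88]
163 [ 68  69 206 244 244 243 213  65  66  69  68  68  70  70  45 232 244 244
 244  46  93]
165 [ 68  68 164 244 244 244 213  66  69  70  69  69  71  72  44 234 243 244
 243  72  94]
167 [ 68  69 123 243 244 244 217 162 191 190 189 128 129 104  49 238 244 244
 244  87  93]
169 [180  77  87 244 244 244 219 183 217 217 216 199 163 141  45 236 244 244
 245  92  92]
171 [149  68  68 245 243 244 219 183 219 220 220 220 220 168  63 237 244 243
 232  95  95]
173 [ 68  73  74 247 244 243 219 177 222 220 222 220 220 219 135 239 243 243
 198  44  58]
175 [ 87  67  61 204 244 244 220 171 219 216 219 198 218 219 173 240 244 240
 105  37  35]
177 [ 38  41  39  40 188 244 204 137 234 230 231 230 227 229 216 240 235 103
  34  34  36]
179 [ 32  40  46  46  38 166 194 126 229 229 229 229 230 231 222 226 100  51
  40  42  39]
181 [ 36  37  36  51  47  42  72 130 231 231 232 230 231 232 218 104  73  50
  38  39  51]
183 [ 32  38  38  40  40  39  42 127 231 232 231 231 233 232 218  71  72  72
  66  67  73]
185 [ 21  27  38  46  63  65  48 112 227 226 216 212 219 210 169  61  71  70
  74  73  72]
187 [22 21 22 33 47 45 48 50 46 44 44 59 59 59 59 60 58 62 63 67 76]
189 [25 18 23 27 46 45 49 53 52 49 37 41 60 69 67 61 59 58 63 60 62]
191 [19 24 22 27 50 56 58 62 61 58 56 38 34 55 57 63 57 70 60 60 61]
193 [26 28 35 37 41 57 59 59 57 56 59 57 55 55 57 56 58 54 61 61 73]
```

```bash
python3 - <<'E'
from h import *
np.set_printoptions(precision=3,suppress=True)
T=robot.read_camera('top');S=robot.read_camera('side')
t=lambda u,v:np.array([(u+.5)/4-.5+200,(v+.5)/4-.5+135])
for n,u,v in (('base corner',95,270),('base near',130,278),('base left',0,180),('post foot',142,222),('post foot L',120,215),('plate near corner',205,250),('bracket corner',0,430),('bracket edge2',22,430)):
    print(n,atz(T,t(u,v),0)[:2],atz(T,t(u,v),.02)[:2])
g=lambda X,Y:np.array([235+(X+.5)/4-.5,145+(Y+.5)/4-.5])
print('plate foot side view',[atz(S,g(*k),0)[:2] for k in ((5,75),(165,128),(365,95))])
s=lambda u,v:np.array([(u+.5)/4-.5+235,(v+.5)/4-.5+165])
print('blue base side view',[atz(S,s(*k),0)[:2] for k in ((300,90),(520,150))])
for yw in (1.85,1.6,1.41):
    a=np.array([np.sin(yw),-np.cos(yw)]);b=np.array([np.cos(yw),np.sin(yw)]);c=np.array([.4355,-.039])
    print(yw,[np.round(c+i*.095*a+j*.0375*b,3) for i in(1,-1) for j in(1,-1)])
E
```

```text
base corner [ 0.546 -0.028] [ 0.54  -0.032]
base near [ 0.538 -0.048] [ 0.533 -0.052]
base left [0.607 0.024] [0.6   0.018]
post foot [ 0.571 -0.057] [ 0.565 -0.061]
post foot L [ 0.577 -0.044] [ 0.571 -0.048]
plate near corner [ 0.55  -0.092] [ 0.544 -0.095]
bracket corner [0.459 0.031] [0.456 0.025]
bracket edge2 [0.458 0.019] [0.454 0.013]
plate foot side view [array([0.376, 0.156]), array([0.467, 0.035]), array([0.608, 0.072])]
blue base side view [array([ 0.536, -0.051]), array([ 0.638, -0.162])]
1.85 [array([0.516, 0.023]), array([ 0.537, -0.049]), array([ 0.334, -0.029]), array([ 0.355, -0.101])]
1.6 [array([0.529, 0.001]), array([ 0.532, -0.074]), array([ 0.339, -0.004]), array([ 0.342, -0.079])]
1.41 [array([ 0.535, -0.017]), array([ 0.523, -0.091]), array([0.348, 0.013]), array([ 0.336, -0.061])]
```

>>> carry_out:
  commands:
    - [[0, 0, 0], -0.128, 0]
    - [[0, 0, 0], -0.128, 0]
    - [[0, 0, 0], -0.128, 0]
    - [[0.0251, -0.001, 0], 0, 0]
    - [[0.0251, -0.001, 0], 0, 0]
    - [[0.0251, -0.001, 0], 0, 0]
    - [[0.0251, -0.001, 0], 0, 0]
    - [[0.0251, -0.001, 0], 0, 0]
    - [[0.0251, -0.001, 0], 0, 0]
    - [[0.0251, -0.001, 0], 0, 0]
    - [[0.0251, -0.001, 0], 0, 0]
    - [[0, 0, 0.02], 0, 0]
    - [[0, 0, 0.02], 0, 0]
    - [[0, 0, 0], 0, 0]
    - [[0, 0, 0], 0, 0]

```text
time: 20.3
tool_pos: [0.4317, -0.0406, 0.0706]
tool_rot: [-3.141, 0.0, 1.8]
contact_force: [-0.3, 0.4, -1.5]
opening: 0.0275
grip_force: 44.9
```

```bash
python3 - <<'E'
from h import *
np.set_printoptions(precision=4,suppress=True)
s=robot.observe();p=s['tool_pos'];print(p,s['tool_rot'],s['contact_force'],s['opening'],s['grip_force'])
S=robot.read_camera('side')
print([(q['at'],q['p']) for q in robot.tip_of(S,'die_centre')[:3]],[(q['at'],q['p']) for q in robot.tip_of(S,'tray_floor')[:3]])
print('expected',proj(S,[p[0],p[1],p[2]-.0118]))
E
```

```text
[ 0.4317 -0.0406  0.0706] [-3.1414  0.      1.7997] [-0.3095  0.3705 -1.5264] 0.02748069872228606 44.86299276351929
[([263.0, 165.9], 0.75)] [([268.7, 187.7], 0.78)]
expected [[265.4539 165.3426]]
```

>>> carry_out:
  commands:
    - [[0, 0.002, 0.013], 0, 0]
    - [[0, 0, 0.013], 0, 0]
    - [[0, 0, 0.01], 0, 0]
    - [[0, 0, 0.004], 0, 0]
    - [[0, 0, 0], 0, 0]
    - [[0, 0, 0], 0, 0]

```text
time: 21.2
tool_pos: [0.4337, -0.0401, 0.0307]
tool_rot: [3.141, 0.0, 1.8]
contact_force: [0.1, -0.1, -1.8]
opening: 0.0273
grip_force: 44.9
```

>>> carry_out:
  commands:
    - [[0, 0, 0.002], 0, 0]
    - [[0, 0, 0.001], 0, 0]
    - [[0, 0, 0.001], 0, 0]
    - [[0, 0, 0], 0, 0]

```text
time: 21.7
tool_pos: [0.4335, -0.0401, 0.0265]
tool_rot: [-3.142, 0.0, 1.8]
contact_force: [-0.5, 0.2, -2.4]
opening: 0.0275
grip_force: 44.9
```

>>> carry_out:
  commands:
    - [[0, 0, 0.0006], 0, 0]
    - [[0, 0, 0.0005], 0, 0]
    - [[0, 0, 0], 0, 0]

```text
time: 22.08
tool_pos: [0.4336, -0.0401, 0.0258]
tool_rot: [3.141, 0.0, 1.8]
contact_force: [-1.4, -0.0, 5.3]
opening: 0.0275
grip_force: 44.9
```

>>> carry_out:
  commands:
    - [[0, 0, 0], 0, 0.31]
    - [[0, 0, 0], 0, 0.34]
    - [[0, 0, 0], 0, 0.38]
    - [[0, 0, 0], 0, 0.38]
    - [[0, 0, 0], 0, 0.38]
    - [[0, 0, -0.01], 0, 0.38]
    - [[0, 0, -0.02], 0, 0.38]
    - [[0, 0, -0.04], 0, 0.38]
    - [[0, 0, -0.04], 0, 0.38]
    - [[0, 0, -0.04], 0, 0.38]
    - [[0, 0, 0], 0, 0.38]

```text
time: 23.45
tool_pos: [0.4352, -0.0404, 0.1787]
tool_rot: [3.135, 0.004, 1.8]
contact_force: [-0.2, -0.1, -0.1]
opening: 0.0349
grip_force: 0.0
```

```bash
python3 - <<'E'
from h import *
np.set_printoptions(precision=4,suppress=True)
s=robot.observe();p=s['tool_pos'];print(p,s['contact_force'],s['opening'],s['grip_force'])
S=robot.read_camera('side');T=robot.read_camera('top')
for n in ['die_centre','block_centre','tray_floor','cutters','capacitor','gauge','spare_knob']: print(n,[[(np.round(q['at'],1),round(q['p'],2)) for q in robot.tip_of(c,n)[:2]] for c in (S,T)])
print('die exp',proj(S,[.4336,-.0401,.014]),'block exp',proj(S,[.549,-.3625,.04]))
q=proj(S,[.4336,-.0401,.014])[0].astype(int);g=cv2.cvtColor(np.array(S['pixels']),cv2.COLOR_RGB2GRAY)
for r in range(q[1]-12,q[1]+14,2):print(r,g[r,q[0]-20:q[0]+22:2])
E
```

```text
[ 0.4352 -0.0404  0.1787] [-0.1512 -0.1354 -0.0677] 0.03490756779282901 0.0
die_centre [[(array([268.4, 183.3]), 0.52)], [(array([229.8, 246.2]), 0.79)]]
block_centre [[(array([354.3, 230.8]), 0.64), (array([308.2, 215. ]), 0.22)], [(array([370.3, 181. ]), 0.69)]]
tray_floor [[(array([226.6, 216.4]), 0.64), (array([268., 187.]), 0.58)], []]
cutters [[(array([225. , 217.6]), 0.51)], [(array([294.6, 289. ]), 0.59)]]
capacitor [[(array([357.9, 207.6]), 0.78)], [(array([293.3, 163.8]), 0.72)]]
gauge [[(array([416.6, 262.5]), 0.73)], [(array([390.2, 140.7]), 0.71)]]
spare_knob [[(array([400.3, 246.1]), 0.66), (array([418. , 262.9]), 0.22)], [(array([361.9, 146.4]), 0.58)]]
die exp [[266.6828 183.0704]] block exp [[354.897  229.7267]]
171 [ 58  58  60  68  71  73  76  74  73  65  69  71  78  91  80  70  69  69
  70 148 150]
173 [ 62  65  60  58  58  70  67  74  74  74 102 110  63  69  70  72  69  67
  69  77  69]
175 [ 58  62  60  58  59  55  61  66  67 126 135 165 151  75  65  64  68  72
  73  71  85]
177 [ 58  59  66  62  58  56 191 205 204 208 207 213 106  38  34  26  49  60
  73  53  54]
179 [ 56  59  49  47  44  30 137 212 219 220 219 220 223 146  27  28  21  31
  51  53  52]
181 [ 36  35  35  34  36  22 126 129 198 222 222 221 220 220 158  36  26  23
  33  46  51]
183 [ 29  34  30  32  34  30 121 123 126 203 218 209 213 223 221 180  34  30
  23  26  42]
185 [ 25  34  33  34  33  32  69 122 124 126 195 226 232 228 227 201  31  35
  31  24  24]
187 [ 25  18  35  31  31  34  35  68 122 127 193 229 229 228 230 205  31  34
  34  33  30]
189 [ 45  20  24  30  33  34  31  32  51 113 195 230 230 230 230 207  30  33
  38  36  40]
191 [ 57  42  21  22  30  35  32  34  32  48 171 173 148 124  80  45  40  33
  34  35  30]
193 [54 54 47 20 22 28 33 45 38 33 37 37 33 37 31 28 36 31 35 34 37]
195 [ 56  55  57  51  19  22  33  35  34  32  33  35  32  36  35  41  46 116
  51  54  59]
```

Die lies flat in the tray, the block stands at its old place, and the bystanders are unmoved.

```bash
python3 -c "
from cell import robot
print(robot.hand_in())"
```

```text
the job is handed in; nothing more can be done
None
```

The job is handed in, with no verdict returned: I knocked the die free with the block, stood the block back up where it was and laid the die flat in the black tray by about 24 s, and the last camera check showed everything else where it started.

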